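# Fit the insert ring and set the fence of a router table

## Task

Make the router table ready for the next cut: push the slack fence back clear of the round opening in the metal plate, then slide the flat black insert ring across the table top, without picking it up, until it drops flush into the recess of that opening. Then bring the fence forward until its front face lines up with the middle of the ring's hole, and lock it there by swinging the ball-ended clamp lever under the table's left edge round towards the front until it is fully tight. Leave the push block and the other things lying about where they are.

Things in the scene. Friction and masses are not known exactly. Their poses are not given: they have to be found in the camera images.
- router_table: Fixed low router table: grey top 400 x 500 mm, 25 mm thick, surface at z = 0.150, on an inset plywood plinth; in it a flush aluminium plate 235 x 300 mm with a round opening. Origin on the bench straight below the middle of the opening; x points to the back (away from the robot), y to its left, z up. The top spans x -0.185 to 0.215, y -0.25 to 0.25 and is flush all over.
- recess (a point): Middle of the floor of the round recess in the plate's opening: recess 103 mm across, 1 mm chamfer round its mouth, 6 mm deep, floor at z = 0.144. The floor is a ledge with a 60 mm hole in the middle, free down to 27 mm below the table's surface (router chuck below). Axes as router_table.
- ring: Insert ring: flat black plastic disc 100 mm across, 6 mm thick, 46 mm hole in its middle, about 90 g, lying loose on the table top in front of the fence. Origin at the middle of its underside. 3 mm smaller than the recess; seated, it is flush with the table. It slides easily, led by shut fingers standing in its hole; it starts to tip in some 16 mm short of the middle.
- fence (a joint): Fence position in m: 0 with its front face over the middle of the recess, growing to the back, range -0.03 to 0.10; starts at -0.012 to 0.025, over part of the opening; clear of the recess above 0.055. Slides with about 7 N while the clamp is slack, stays where left. A bar 516 mm long (y), 36 mm thick (x), from 2 to 75 mm above the table top.
- fence_face (a point): Point on the fence: plane of its front face, middle of its length, lower edge (2 mm above the table top). The face has a 68 mm wide gap here. Behind the bar the fence has a foot 10 mm high and 50 mm deep, and a dust hood 96 mm wide in the middle of its length.
- fence_top (a point): Point on the fence for a grip from above: on the bar's top edge (z = 0.225), in the middle of its 36 mm thickness, 18 mm behind the front face, 120 mm left of its middle. Ribs behind the bar stand 50 mm to the right and 105 mm to the left of here, up to 66 mm above the table top.
- clamp (a joint): Clamp lever angle in rad: 0 slack, growing as the ball swings towards the front (anticlockwise from above), hard stop at 1.35. From about 0.75 on its screw presses a foot on the underside of the top and grips the fence (up to about 50 N); tight beyond 1.15. Starts at 0 to 0.2. Turns with about 0.2 N m (1.5 N at the ball), stays where left.
- clamp_ball (a point): Middle of the black ball, 30 mm across, at the end of the clamp lever; it stands out beyond the table's left edge, at z = 0.084. At lever angle 0 it lies outwards (table's +y) and 30 degrees to the back of the clamp screw, 125 mm from its axis. Lever and screw travel with the fence.
- clamp_axis (a point): Point on the vertical axis of the clamp screw, under the table top, at the height of the ball. It travels with the fence.
- push_block: Bystander: wooden push block with a handle, 160 x 65 x 75 mm, standing on the table's front right corner. Origin at the middle of its underside.
- spanner: Bystander: steel spanner 190 mm long lying on the bench to the left.
- offcut: Bystander: wood offcut 200 x 70 x 45 mm on the bench to the right.
- jar: Bystander: glass jar 70 mm across, 90 mm high, on the bench to the right.
Mind the look-alikes: they are no part of the job. Several things have the shape of the ring; the one meant has the colours described above.

How it is judged:
By the outcome, as a careful person would: the job done as asked, in the order asked, and still so for the second after the job is handed in, with the robot touching nothing.
It also fails if it takes over 69 s, if anything falls off the work surface, if the arm or the gripper's body presses on something with over 40 N, if the wrist force passes 120 N, or if a joint passes its speed limit or range.

## Robot

A 7-joint arm with a two-finger parallel gripper is mounted at the origin on the work surface. World frame = base frame: x ahead of the robot, y to its left, z up, the work surface at z = 0. Lengths are in m, angles in degrees, forces in N, time in s.
With the tool pointing down it reaches from about 0.425 to 0.875 m from the base axis. Payload 4.7 kg.
Tool frame: the origin (TCP) lies midway between the tips of the shut fingers; the grasp point (between the pads) lies 19 mm behind it; z points along the fingers, y is the line along which they close (so a half turn about z gives the same grasp; the last joint's range is limited). The gripper opens to 87 mm and grips with 3 to 60 N. Pads are 19 mm wide; open, the fingers measure 117 mm over their backs; the gripper's body (75 mm by 190 mm) begins 51 mm behind the grasp point.
Start: joints at [68.474, 18.392, -4.016, 83.108, 1.295, 78.541, -3.26], TCP at [0.247, -0.601, 0.223] pointing down, gripper open.
Joint ranges: [-163.93, 163.93], [-17.29, 119.83], [-79.2, 71.16], [3.27, 140.29], [-89.18, 269.18], [5.43, 117.66], [-154.24, 154.24]. Speed limits (degrees/s): [147.25, 147.25, 180, 180, 180, 180, 180].

## Interface

Orientations are given as [roll, pitch, yaw] about the fixed x, y, z axes, in that order (R = Rz(yaw) Ry(pitch) Rx(roll)).
In Python, from cell import env gives the robot as it stands.
- The arm moves only by the tool step_arm, never from a script. Its argument "moves" is a list of rows, each an object with "dp": the shift along the tool's x, y, z in mm, a list of three; "dr": the turn, a rotation vector about the tool's x, y, z in rad, a list of three; "fingers": the closure, from 0 (fully open) to 1 (shut). In form: [{"dp": [dx, dy, dz], "dr": [ax, ay, az], "fingers": fingers}, ...]. A call has exactly 5 rows; each row shifts and turns the commanded pose from where the row before left it, along the tool's axes as they then stand; what a row does not reach is not made up. A row lasts 1/8 s, in which the tool goes at most 62.5 mm and 10.7 degrees, less where a joint would pass 70% of its speed; a pose out of reach is approached as far as the arm can. A call with a gripper value outside its range is refused whole. The fingers move at their own pace and stop on an object; "squeeze" is the grip in N (left out, the last holds). Time passes only in rows, so rows that do not move let the fingers close, or fill a call up. It gives the time, the measured TCP pose, the force, the opening and the grip force at its end, in the units of the state.
- env.get_obs(): the state, without advancing time (a new reading comes with each control period).
- env.read_camera(name): name is "scene" or "top" or "wrist"; returns the picture (384x512x3 uint8, red, green, blue); there is no depth.
- env.camera_model(name): a dict with "fx", "fy", "cx", "cy" (pixels), "k1" (the pictures are not rectified: a ray, as slopes to the right and down, at radius r is drawn at 1 + k1 r^2 times it, then the intrinsics apply), "R" (3x3) and "t" (3): a world point X has camera coordinates R X + t. Camera axes: x right, y down, z forward; pixel columns grow to the right and rows downward; lengths in m; the calibration is good to about 2 mm. A picture is of the moment at which its call begins: read the wrist's pose just before it. camera_model takes no time and is no camera call; for the wrist camera it gives the pose at the moment of the call.
- env.sign_off(): hands the job in; it is judged then, once.
The state is a dict: "time_s": time; "qpos": joint angles; "joint_velocities": joint speeds; "effort": joint torques, N m; "tool_pos": TCP position; "tool_rot": TCP orientation; "force": force on the tool from outside, world axes, zero at the start; "wrist_torque": the same for the moment, N m; "grip_width": finger opening in m; "grasp_force": force on a finger pad.
Only numpy, scipy, OpenCV 4.12 (cv2) and the standard library are available. Lean on these libraries where they do the work, as an engineer would, in place of code of your own. Each camera call takes 0.05 s, during which the arm holds its last target. There are 200 camera calls.

## Working session

There is one attempt and no reset: what is moved stays moved. The work goes in short steps, Python scripts to look and compute and a tool call to move; the robot and the scene stay as the last step left them, time stands still between calls to the robot, and variables do not carry over. Pictures are saved under pics/ and viewed, at most 10 in all, crops included, and the job is handed in when it is done.

Besides the shell and the picture viewer there is one more tool, called in YAML: its name, and indented under it one key for each argument. step_arm: Moves the arm, as the interface text tells. Its arguments: {"type":"object","properties":{"moves":{"type":"array","items":{"type":"object","properties":{"dp":{"type":"array","items":{"type":"number"}},"dr":{"type":"array","items":{"type":"number"}},"fingers":{"type":"number"}}}},"squeeze":{"type":"number"}},"required":["moves"]}

```bash
ls; mkdir -p pics
python3 - <<'E'
from cell import env
import cv2,numpy as np
o=env.get_obs();print({k:np.round(v,3).tolist() for k,v in o.items()})
for n in("top","scene"):
    im=env.read_camera(n);cv2.imwrite(f"pics/{n}0.png",im[:,:,::-1]);m=env.camera_model(n);print(n,m)
E
```

```text
pics
{'time_s': 0.0, 'qpos': [68.473, 18.438, -4.014, 83.175, 1.295, 78.54, -3.26], 'joint_velocities': [-0.03, -0.061, 0.032, -0.052, -0.045, -0.053, 0.029], 'effort': [-0.001, -49.129, -0.404, -31.253, -0.064, 0.044, 0.0], 'tool_pos': [0.247, -0.601, 0.221], 'tool_rot': [-179.892, 0.006, 22.335], 'force': [0.222, -0.775, -0.353], 'wrist_torque': [-0.052, -0.041, -0.011], 'grasp_force': 0.0, 'grip_width': 0.087}
top {'fx': 417.13532534452577, 'fy': 417.13532534452577, 'cx': 253.77205026626044, 'cy': 187.77082983757225, 'k1': -0.09537941252102039, 'R': array([[ 0.0010379 , -0.99993991,  0.01091308],
       [-0.9972851 , -0.00183855, -0.07361425],
       [ 0.07362989, -0.01080705, -0.99722708]]), 't': array([-0.00828877,  0.47642199,  1.42480267])}
scene {'fx': 415.62471878592936, 'fy': 415.62471878592936, 'cx': 249.28067197306535, 'cy': 195.26018020344415, 'k1': -0.019084727590048218, 'R': array([[ 0.40833776,  0.91282078,  0.00430105],
       [ 0.64414733, -0.28480548, -0.70990145],
       [-0.64678783,  0.29265007, -0.70428789]]), 't': array([-0.16756352, -0.18165789,  1.75360161])}
```

Run:
```python
import cv2
im=cv2.imread("pics/top0.png");cv2.imwrite("pics/top0c.png",cv2.resize(im[50:350,100:450],(800,686))[:600]);
```

```text
(no output)
```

View pics/top0.png

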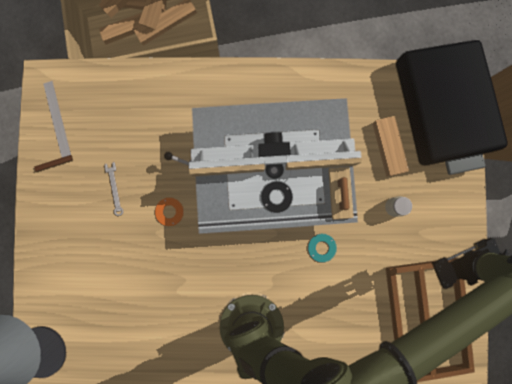

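View pics/scene0.png

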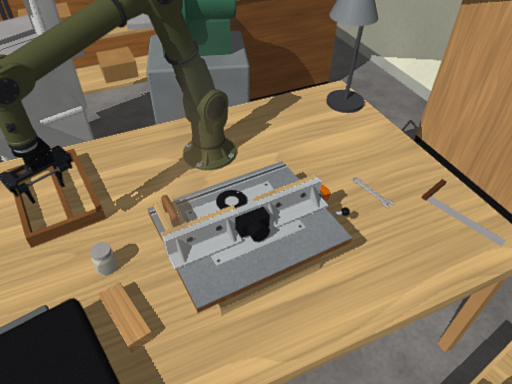

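The ring-shaped candidates in the top view are orange (169,211) and teal (322,248), both on the bench, and black (277,196) on the table in front of the fence. Black fits the description. I'll confirm it in one enlarged crop.

Run:
```python
import cv2
im=cv2.imread("pics/top0.png");cv2.imwrite("pics/top0d.png",cv2.resize(im[90:240,155:365],(800,571),interpolation=cv2.INTER_CUBIC))
```

```text
(no output)
```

View pics/top0d.png

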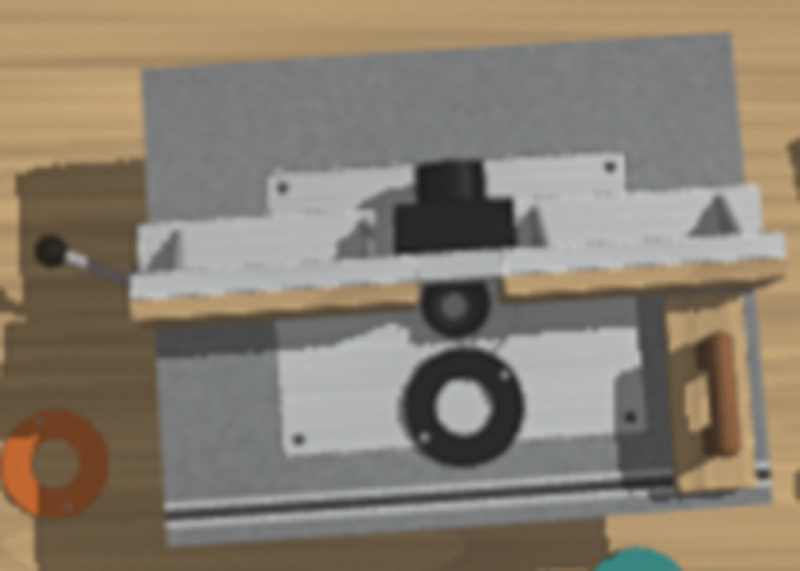

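The crop confirms it. The black ring sits on the plate at full-image px (277,197), in front of the fence, with the recess opening partly under the fence. Next I measure.

```bash
cat > h.py <<'E'
import numpy as np,cv2
from scipy.optimize import least_squares
from cell import env
def proj(m,X):
    X=np.atleast_2d(X)@m["R"].T+m["t"];s=X[:,:2]/X[:,2:];r2=(s**2).sum(1,keepdims=True)
    s=s*(1+m["k1"]*r2);return s*[m["fx"],m["fy"]]+[m["cx"],m["cy"]]
def unproj(m,uv,z):
    d=(np.atleast_2d(uv)-[m["cx"],m["cy"]])/[m["fx"],m["fy"]];s=d.copy()
    for _ in range(20): s=d/(1+m["k1"]*(s**2).sum(1,keepdims=True))
    ray=np.c_[s,np.ones(len(s))]@m["R"];c=-m["R"].T@m["t"]
    return c+ray*((z-c[2])/ray[:,2])[:,None]
def T(p,loc):
    loc=np.atleast_2d(loc).astype(float);c,s=np.cos(p[2]),np.sin(p[2])
    return np.c_[p[0]+c*loc[:,0]-s*loc[:,1],p[1]+s*loc[:,0]+c*loc[:,1],loc[:,2]]
def inv(p,X):
    X=np.atleast_2d(X);c,s=np.cos(p[2]),np.sin(p[2]);d=X[:,:2]-p[:2]
    return np.c_[c*d[:,0]+s*d[:,1],-s*d[:,0]+c*d[:,1]]
E
python3 - <<'E'
from h import *
m=env.camera_model("top")
f=lambda a:np.array(a)/(800/210)+[155-.37,90-.37]
cor=f([[142,70],[731,33],[772,502],[168,545]])
loc=np.array([[.215,.25,.15],[.215,-.25,.15],[-.185,-.25,.15],[-.185,.25,.15]])
r=least_squares(lambda p:(proj(m,T(p,loc))-cor).ravel(),[.5,0,0]);p=r.x
print("table",p,np.degrees(p[2]),r.fun.round(1))
print("plate corners loc",inv(p,unproj(m,f([[268,175],[622,154],[645,432],[285,455]]),.15)).round(4))
print("ring",unproj(m,f([[463,407]]),.156),inv(p,unproj(m,f([[463,407]]),.156)))
print("ball",b:=unproj(m,f([[51,250]]),.084),inv(p,b))
print("fence top front edge",inv(p,unproj(m,f([[130,299],[418,279],[502,275],[783,257]]),.225)))
print("fence low front",inv(p,unproj(m,f([[133,323],[783,280]]),.152)))
print("recess px",proj(m,T(p,[0,0,.15])),"chuck",inv(p,unproj(m,f([[455,305]]),.123)))
E
```

```text
table [ 0.52657448 -0.0711349   0.06919088] 3.964345364618713 [-0.4 -0.5  0.1 -0.4  0.3  0.5 -0.   0.4]
plate corners loc [[ 0.1166  0.1488]
 [ 0.1152 -0.1478]
 [-0.1182 -0.148 ]
 [-0.1168  0.1494]]
ring [[ 0.43910866 -0.07608085  0.156     ]] [[-0.08759849  0.00111289]]
ball [[0.57942803 0.27841498 0.084     ]] [[0.07689346 0.34505943]]
fence top front edge [[ 0.01069097  0.25897229]
 [ 0.01123468  0.03368055]
 [ 0.0100388  -0.03210995]
 [ 0.00994579 -0.25510471]]
fence low front [[ 1.69583528e-04  2.67635901e-01]
 [ 1.66647162e-04 -2.73804830e-01]]
recess px [[274.39386862 168.8587216 ]] chuck [[ 0.00048784 -0.00061141]]
```

Fit residuals are about 1 mm: table origin (0.527, -0.071), yaw 3.96°, ring 88 mm in front of the recess, fence at about 0 to 0.01. I'll add a row-planning helper.

```bash
cat >> h.py <<'E'
from scipy.spatial.transform import Rotation as Ro
TB=np.array([.52657,-.07113,.06919])
def plan(goals,start=None):
    """goals: list of (xyz, yaw_deg, nrows); prints rows in tool axes"""
    o=env.get_obs();p=np.array(start[0] if start else o["tool_pos"]);R=Ro.from_euler("xyz",start[1] if start else o["tool_rot"],degrees=True)
    for g,yaw,n in goals:
        for k in range(n):
            G=Ro.from_euler("xyz",[180,0,yaw],degrees=True);dr=(R.inv()*G).as_rotvec()/(n-k)
            dp=R.inv().apply((np.array(g)-p)/(n-k));dp=np.round(dp*1000);dr=np.round(dr,3)
            print(dp.tolist(),dr.tolist(),np.round(np.linalg.norm(dp)))
            p=p+R.apply(dp/1000);R=R*Ro.from_rotvec(dr)
def st():
    o=env.get_obs();t=inv(TB,o["tool_pos"][None] if hasattr(o["tool_pos"],"shape") else [o["tool_pos"]])
    print("t",round(o["time_s"],2),"local",t.round(4),"z",round(o["tool_pos"][2],4),"rot",np.round(o["tool_rot"],2),"F",np.round(o["force"],1),o["grip_width"],o["grasp_force"])
E
python3 - <<'E'
from h import *
plan([([.247,-.601,.34],22.3,2),([.541,.050,.30],93.96,13)])
E
```

```text
[0.0, 0.0, -59.0] [-0.001, 0.0, 0.0] 59.0
[0.0, 0.0, -59.0] [-0.001, 0.0, 0.001] 59.0
[40.0, -38.0, 3.0] [0.0, 0.0, -0.096] 55.0
[43.0, -34.0, 3.0] [0.0, 0.0, -0.096] 55.0
[46.0, -29.0, 3.0] [0.0, 0.0, -0.096] 54.0
[49.0, -25.0, 3.0] [0.0, 0.0, -0.096] 55.0
[51.0, -20.0, 3.0] [0.0, 0.0, -0.096] 55.0
[53.0, -15.0, 3.0] [0.0, 0.0, -0.096] 55.0
[54.0, -10.0, 3.0] [0.0, 0.0, -0.096] 55.0
[55.0, -5.0, 3.0] [0.0, 0.0, -0.097] 55.0
[55.0, 1.0, 3.0] [0.0, 0.0, -0.096] 55.0
[55.0, 6.0, 3.0] [0.0, 0.0, -0.097] 55.0
[54.0, 11.0, 3.0] [0.0, 0.0, -0.096] 55.0
[52.0, 16.0, 3.0] [0.0, 0.0, -0.097] 54.0
[51.0, 22.0, 3.0] [0.0, 0.0, -0.096] 56.0
```

step_arm:
  moves:
    - {"dp": [0, 0, -59], "dr": [0, 0, 0], "fingers": 0}
    - {"dp": [0, 0, -59], "dr": [0, 0, 0], "fingers": 0}
    - {"dp": [40, -38, 3], "dr": [0, 0, -0.096], "fingers": 0}
    - {"dp": [43, -34, 3], "dr": [0, 0, -0.096], "fingers": 0}
    - {"dp": [46, -29, 3], "dr": [0, 0, -0.096], "fingers": 0}

```text
time_s: 0.72
tool_pos: [0.3147, -0.4495, 0.3311]
tool_rot: [-180.0, -0.0, 39.0]
force: [0.5, -0.2, -0.3]
grip_width: 0.0869
grasp_force: 0.0
```

step_arm:
  moves:
    - {"dp": [49, -25, 3], "dr": [0, 0, -0.096], "fingers": 0}
    - {"dp": [51, -20, 3], "dr": [0, 0, -0.096], "fingers": 0}
    - {"dp": [53, -15, 3], "dr": [0, 0, -0.096], "fingers": 0}
    - {"dp": [54, -10, 3], "dr": [0, 0, -0.096], "fingers": 0}
    - {"dp": [55, -5, 3], "dr": [0, 0, -0.097], "fingers": 0}

```text
time_s: 1.35
tool_pos: [0.4271, -0.1986, 0.3162]
tool_rot: [-180.0, 0.0, 66.6]
force: [0.5, -0.4, -0.7]
grip_width: 0.0875
grasp_force: 0.0
```

step_arm:
  moves:
    - {"dp": [55, 1, 3], "dr": [0, 0, -0.096], "fingers": 0}
    - {"dp": [55, 6, 3], "dr": [0, 0, -0.097], "fingers": 0}
    - {"dp": [54, 11, 3], "dr": [0, 0, -0.096], "fingers": 0}
    - {"dp": [52, 16, 3], "dr": [0, 0, -0.097], "fingers": 0}
    - {"dp": [51, 22, 3], "dr": [0, 0, -0.096], "fingers": 0}

```text
time_s: 1.98
tool_pos: [0.5409, 0.0517, 0.3013]
tool_rot: [-180.0, 0.0, 94.1]
force: [-0.0, -1.4, 0.5]
grip_width: 0.0871
grasp_force: 0.0
```

Run:
```python
from h import *
st()
m=env.camera_model("wrist");im=env.read_camera("wrist");cv2.imwrite("pics/w1.png",im[:,:,::-1]);print(m)
st()
for n in([0,0,.15],[.01,.12,.225],[-.088,.001,.156]):print(n,proj(m,T(TB,n)))
```

```text
t 1.98 local [[0.0228 0.1216]] z 0.3013 rot [-1.800e+02  4.000e-02  9.415e+01] F [-0.  -1.4  0.5] 0.08711321148825742 0.0
{'fx': 287.92108285296854, 'fy': 287.92108285296854, 'cx': 255.74573549222993, 'cy': 188.1353118380552, 'k1': 0.0032789215377382803, 'R': array([[ 0.99730304,  0.07337498,  0.00166293],
       [ 0.07079931, -0.96777198,  0.24167095],
       [ 0.01934194, -0.24090144, -0.97035684]]), 't': array([-0.54436403, -0.03636176,  0.46725826])}
t 2.02 local [[0.0245 0.1308]] z 0.3007 rot [179.91  -0.38  94.9 ] F [1.2 4.9 1.3] 0.08724446344128155 0.0
[0, 0, 0.15] [[235.78937287 275.61172093]]
[0.01, 0.12, 0.225] [[239.96923225 197.13339037]]
[-0.088, 0.001, 0.156] [[161.45177211 277.37749643]]
```

View image.

View pics/w1.png

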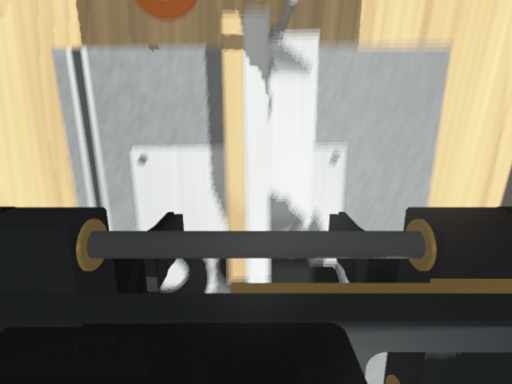

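The wrist view (slightly blurred) shows the bar running vertically: wood facing from about col 225 to 246, aluminium to col 270, 36 mm in all. So the front face includes the wood and sits at about -0.001. I'll move 6 mm to the front, descend and grip.

step_arm:
  moves:
    - {"dp": [0, -6, 20], "dr": [0, 0, 0], "fingers": 0}
    - {"dp": [0, 0, 30], "dr": [0, 0, 0], "fingers": 0}
    - {"dp": [0, 0, 30], "dr": [0, 0, 0], "fingers": 0}
    - {"dp": [0, 0, 23], "dr": [0, 0, 0], "fingers": 0}
    - {"dp": [0, 0, 0], "dr": [0, 0, 0], "fingers": 0}

```text
time_s: 2.65
tool_pos: [0.533, 0.0495, 0.1966]
tool_rot: [-179.7, -0.0, 94.0]
force: [-0.5, 0.1, 0.1]
grip_width: 0.087
grasp_force: 0.0
```

step_arm:
  moves:
    - {"dp": [0, 0, 0], "dr": [0, 0, 0], "fingers": 0.6}
    - {"dp": [0, 0, 0], "dr": [0, 0, 0], "fingers": 0.8}
    - {"dp": [0, 0, 0], "dr": [0, 0, 0], "fingers": 1}
    - {"dp": [0, 0, 0], "dr": [0, 0, 0], "fingers": 1}
    - {"dp": [0, 0, 0], "dr": [0, 0, 0], "fingers": 1}
  squeeze: 15

```text
time_s: 3.28
tool_pos: [0.5347, 0.05, 0.1987]
tool_rot: [180.0, 0.0, 94.0]
force: [-0.5, 0.2, -0.0]
grip_width: 0.0446
grasp_force: 0.0
```

Run:
```python
from h import *
st()
```

```text
t 3.27 local [[0.0165 0.1203]] z 0.1987 rot [1.7999e+02 1.0000e-02 9.4010e+01] F [-0.5  0.2 -0. ] 0.044571741567469535 0.0
```

step_arm:
  moves:
    - {"dp": [0, 0, 0], "dr": [0, 0, 0], "fingers": 1}
    - {"dp": [0, 0, 0], "dr": [0, 0, 0], "fingers": 1}
    - {"dp": [0, 0, 0], "dr": [0, 0, 0], "fingers": 1}
    - {"dp": [0, 0, 0], "dr": [0, 0, 0], "fingers": 1}
    - {"dp": [0, 0, 0], "dr": [0, 0, 0], "fingers": 1}

```text
time_s: 3.9
tool_pos: [0.5327, 0.0498, 0.1984]
tool_rot: [-179.7, 0.0, 94.0]
force: [-4.8, 0.5, 3.5]
grip_width: 0.036
grasp_force: 15.0
```

Run:
```python
from h import *
st()
```

```text
t 3.9 local [[0.0144 0.1203]] z 0.1984 rot [-1.7974e+02  4.0000e-02  9.4020e+01] F [-4.8  0.5  3.5] 0.03600992431723337 14.972582655027509
```

step_arm:
  moves:
    - {"dp": [0, 14, 0], "dr": [0, 0, 0], "fingers": 1}
    - {"dp": [0, 20, 0], "dr": [0, 0, 0], "fingers": 1}
    - {"dp": [0, 22, 0], "dr": [0, 0, 0], "fingers": 1}
    - {"dp": [0, 20, 0], "dr": [0, 0, 0], "fingers": 1}
    - {"dp": [0, 9, 0], "dr": [0, 0, 0], "fingers": 1}

```text
time_s: 4.53
tool_pos: [0.6178, 0.0558, 0.1984]
tool_rot: [-179.7, 0.0, 94.0]
force: [-8.9, -1.3, 6.4]
grip_width: 0.0362
grasp_force: 15.0
```

Run:
```python
from h import *
st()
```

```text
t 4.53 local [[0.0998 0.1204]] z 0.1984 rot [-1.7967e+02  2.0000e-02  9.4020e+01] F [-8.9 -1.3  6.4] 0.03616264232122812 14.980982271954417
```

Fence is gripped at 36 mm width and pushed to f ≈ 0.082. Next I release, rise, and turn the tool 90° so the gripper body stays clear of the fence, heading for the ring.

Run:
```python
from h import *
w=lambda x,y,z:T(TB,[x,y,z])[0]
plan([(w(.1,.12,.29),94,2),(w(-.0876,.001,.26),3.96,10)])
```

```text
[-0.0, -0.0, -46.0] [-0.003, 0.0, 0.0] 46.0
[-0.0, -0.0, -46.0] [-0.003, 0.0, 0.0] 46.0
[-12.0, -19.0, 3.0] [0.0, 0.0, 0.157] 23.0
[-15.0, -17.0, 3.0] [0.0, 0.0, 0.157] 23.0
[-17.0, -14.0, 3.0] [0.0, 0.0, 0.157] 22.0
[-19.0, -11.0, 3.0] [0.0, 0.0, 0.157] 22.0
[-21.0, -8.0, 3.0] [0.0, -0.0, 0.157] 23.0
[-22.0, -5.0, 3.0] [0.0, -0.0, 0.157] 23.0
[-22.0, -2.0, 3.0] [0.0, -0.0, 0.157] 22.0
[-22.0, 2.0, 3.0] [0.0, -0.0, 0.158] 22.0
[-21.0, 6.0, 3.0] [0.0, -0.0, 0.157] 22.0
[-21.0, 9.0, 3.0] [0.0, -0.0, 0.158] 23.0
```

step_arm:
  moves:
    - {"dp": [0, 0, 0], "dr": [0, 0, 0], "fingers": 0.3}
    - {"dp": [0, 0, 0], "dr": [0, 0, 0], "fingers": 0.0}
    - {"dp": [0, 0, 0], "dr": [0, 0, 0], "fingers": 0.0}
    - {"dp": [0, 0, -20], "dr": [0, 0, 0], "fingers": 0.0}
    - {"dp": [0, 0, -60], "dr": [0, 0, 0], "fingers": 0.0}

```text
time_s: 5.15
tool_pos: [0.6178, 0.0552, 0.2775]
tool_rot: [-179.7, 0.0, 94.0]
force: [0.8, 0.0, 1.1]
grip_width: 0.0781
grasp_force: 0.0
```

step_arm:
  moves:
    - {"dp": [-12, -19, -2], "dr": [0, 0, 0.157], "fingers": 0.5}
    - {"dp": [-15, -17, 0], "dr": [0, 0, 0.157], "fingers": 1}
    - {"dp": [-17, -14, 0], "dr": [0, 0, 0.157], "fingers": 1}
    - {"dp": [-19, -11, 0], "dr": [0, 0, 0.157], "fingers": 1}
    - {"dp": [-21, -8, 0], "dr": [0, 0, 0.157], "fingers": 1}

```text
time_s: 5.78
tool_pos: [0.5297, -0.0108, 0.2823]
tool_rot: [179.9, -0.1, 48.8]
force: [0.6, -0.4, 0.6]
grip_width: 0.044
grasp_force: 0.0
```

step_arm:
  moves:
    - {"dp": [-22, -5, 0], "dr": [0, 0, 0.157], "fingers": 1}
    - {"dp": [-22, -2, 0], "dr": [0, 0, 0.157], "fingers": 1}
    - {"dp": [-22, 2, 0], "dr": [0, 0, 0.158], "fingers": 1}
    - {"dp": [-21, 6, 0], "dr": [0, 0, 0.157], "fingers": 1}
    - {"dp": [-21, 9, 0], "dr": [0, 0, 0.158], "fingers": 1}

```text
time_s: 6.4
tool_pos: [0.4399, -0.0767, 0.2822]
tool_rot: [179.9, -0.1, 3.7]
force: [-0.1, -0.1, 0.2]
grip_width: 0.0015
grasp_force: 0.0
```

step_arm:
  moves:
    - {"dp": [0, 0, 0], "fingers": 1}
    - {"dp": [0, 0, 0], "fingers": 1}
    - {"dp": [0, 0, 0], "fingers": 1}
    - {"dp": [0, 0, 0], "fingers": 1}
    - {"dp": [0, 0, 0], "fingers": 1}

```text
validation failed for argument at $.mo...
```

Run:
```python
from h import *
st()
m=env.camera_model("wrist");im=env.read_camera("wrist");cv2.imwrite("pics/w2.png",im[:,:,::-1])
st();np.savez("w2.npz",**m)
for n in([0,0,.15],[.05,0,.15],[-.088,.001,.156],[.08,.1,.225]):print(n,proj(m,T(TB,n)))
```

```text
t 6.4 local [[-0.0868  0.0005]] z 0.2822 rot [ 1.7993e+02 -1.2000e-01  3.7000e+00] F [-0.1 -0.1  0.2] 0.001460776233781827 0.0
t 6.45 local [[-0.089  -0.0018]] z 0.2822 rot [ 1.7983e+02 -1.0000e-02  3.2200e+00] F [-1.6 -2.2 -0.1] 0.0009580749302373344 0.0
[0, 0, 0.15] [[255.85905542  95.1569063 ]]
[0.05, 0, 0.15] [[255.66312252  38.9418693 ]]
[-0.088, 0.001, 0.156] [[255.20647603 184.51235422]]
[0.08, 0.1, 0.225] [[102.67779107 -41.39637081]]
```

View pics/w2.png

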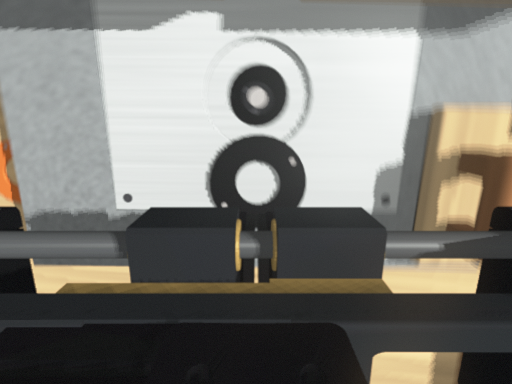

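The wrist view shows the recess centre at about (258,95), against a predicted (256,95), and the ring centre at about (257,183), against (255,184.5). Both agree within about 2 mm. I'll descend into the ring's hole.

step_arm:
  moves:
    - {"dp": [0, 0, 30], "dr": [0, 0, 0], "fingers": 1}
    - {"dp": [0, 0, 40], "dr": [0, 0, 0], "fingers": 1}
    - {"dp": [0, 0, 30], "dr": [0, 0, 0], "fingers": 1}
    - {"dp": [0, 0, 10], "dr": [0, 0, 0], "fingers": 1}
    - {"dp": [0, 0, 0], "dr": [0, 0, 0], "fingers": 1}

```text
time_s: 7.08
tool_pos: [0.4406, -0.0764, 0.1713]
tool_rot: [180.0, -0.0, 4.0]
force: [0.7, -0.2, 0.2]
grip_width: 0.0005
grasp_force: 0.0
```

step_arm:
  moves:
    - {"dp": [0, 0, 0], "dr": [0, 0, 0], "fingers": 1}
    - {"dp": [0, 0, 0], "dr": [0, 0, 0], "fingers": 1}
    - {"dp": [0, 0, 0], "dr": [0, 0, 0], "fingers": 1}
    - {"dp": [0, 0, 0], "dr": [0, 0, 0], "fingers": 1}
    - {"dp": [0, 0, 0], "dr": [0, 0, 0], "fingers": 1}

```text
time_s: 7.7
tool_pos: [0.4401, -0.0767, 0.1706]
tool_rot: [180.0, -0.0, 3.9]
force: [-1.1, -0.5, 0.3]
grip_width: 0.0004
grasp_force: 0.0
```

Run:
```python
from h import *
st()
```

```text
t 7.7 local [[-0.0866  0.0005]] z 0.1706 rot [179.99  -0.     3.94] F [-1.1 -0.5  0.3] 0.0004399375466873673 0.0
```

step_arm:
  moves:
    - {"dp": [0, 0, 10], "dr": [0, 0, 0], "fingers": 1}
    - {"dp": [0, 0, 8], "dr": [0, 0, 0], "fingers": 1}
    - {"dp": [0, 0, 0], "dr": [0, 0, 0], "fingers": 1}
    - {"dp": [4, 0, 0], "dr": [0, 0, 0], "fingers": 1}
    - {"dp": [6, 0, 0], "dr": [0, 0, 0], "fingers": 1}

```text
time_s: 8.32
tool_pos: [0.4507, -0.0761, 0.1528]
tool_rot: [180.0, -0.0, 3.9]
force: [0.2, -0.4, -0.1]
grip_width: 0.0002
grasp_force: 0.0
```

step_arm:
  moves:
    - {"dp": [7, 0, 0], "dr": [0, 0, 0], "fingers": 1}
    - {"dp": [9, 0, 0], "dr": [0, 0, 0], "fingers": 1}
    - {"dp": [9, 0, 0], "dr": [0, 0, 0], "fingers": 1}
    - {"dp": [9, 0, 0], "dr": [0, 0, 0], "fingers": 1}
    - {"dp": [8, 0, 0], "dr": [0, 0, 0], "fingers": 1}

```text
time_s: 8.95
tool_pos: [0.4926, -0.073, 0.1525]
tool_rot: [-180.0, 0.0, 4.0]
force: [-1.5, 0.3, 1.1]
grip_width: 0.0004
grasp_force: 0.5
```

Run:
```python
from h import *
st()
for k in("top","wrist"):
    m=env.camera_model(k);im=env.read_camera(k);cv2.imwrite(f"pics/{k}3.png",im[:,:,::-1])
print(proj(m,T(TB,[[0,0,.15],[-.043,0,.156]])))
t=cv2.imread("pics/top3.png")[130:230,205:345];cv2.imwrite("pics/c3.png",np.vstack([cv2.resize(t,(512,366),interpolation=2)[:300],cv2.imread("pics/wrist3.png")[:250]]))
```

```text
t 8.95 local [[-0.034   0.0005]] z 0.1525 rot [-179.99    0.      3.95] F [-1.5  0.3  1.1] 0.00042179262592158327 0.4884992615097872
[[256.96050283 175.10977677]
 [256.86047418 247.76417995]]
```

View pics/c3.png

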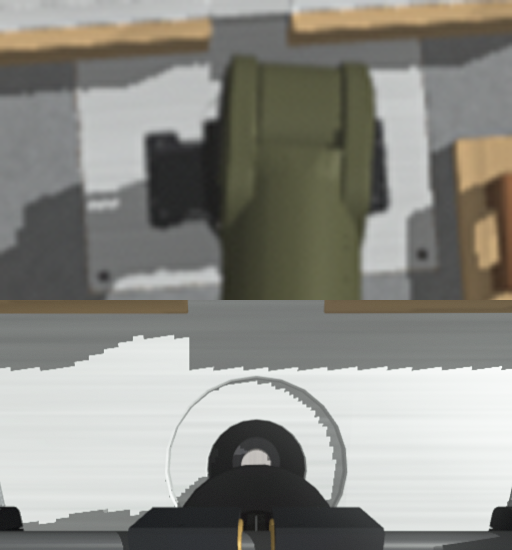

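The wrist view shows the ring led along the centre line at col 256. The recess circle is centred at col 256.5, as predicted, and the ring's front edge is already over the opening. I'll lower the tips a little and push on.

step_arm:
  moves:
    - {"dp": [0, 0, 3], "dr": [0, 0, 0], "fingers": 1}
    - {"dp": [5, 0, 3], "dr": [0, 0, 0], "fingers": 1}
    - {"dp": [5, 0, 0], "dr": [0, 0, 0], "fingers": 1}
    - {"dp": [5, 0, 0], "dr": [0, 0, 0], "fingers": 1}
    - {"dp": [5, 0, 0], "dr": [0, 0, 0], "fingers": 1}

```text
time_s: 9.68
tool_pos: [0.5124, -0.0717, 0.1466]
tool_rot: [180.0, -0.0, 3.9]
force: [-1.0, -0.2, 0.2]
grip_width: 0.0
grasp_force: 0.2
```

step_arm:
  moves:
    - {"dp": [4, 0, 0], "dr": [0, 0, 0], "fingers": 1}
    - {"dp": [4, 0, 0], "dr": [0, 0, 0], "fingers": 1}
    - {"dp": [4, 0, 0], "dr": [0, 0, 0], "fingers": 1}
    - {"dp": [4, 0, 0], "dr": [0, 0, 0], "fingers": 1}
    - {"dp": [3, 0, 0], "dr": [0, 0, 0], "fingers": 1}

```text
time_s: 10.3
tool_pos: [0.5312, -0.0704, 0.1466]
tool_rot: [180.0, -0.0, 3.9]
force: [-0.6, -0.6, -0.7]
grip_width: 0.0003
grasp_force: 0.2
```

Run:
```python
from h import *
st()
```

```text
t 10.3 local [[0.0047 0.0004]] z 0.1466 rot [ 1.80e+02 -1.00e-02  3.94e+00] F [-0.6 -0.6 -0.7] 0.0002505885920566019 0.20116012217840762
```

step_arm:
  moves:
    - {"dp": [1, 0, 0], "dr": [0, 0, 0], "fingers": 1}
    - {"dp": [1, 0, 0], "dr": [0, 0, 0], "fingers": 1}
    - {"dp": [1, 0, 0], "dr": [0, 0, 0], "fingers": 1}
    - {"dp": [1, 0, 0], "dr": [0, 0, 0], "fingers": 1}
    - {"dp": [0, 0, 0], "dr": [0, 0, 0], "fingers": 1}

```text
time_s: 10.92
tool_pos: [0.535, -0.0701, 0.1466]
tool_rot: [180.0, -0.0, 3.9]
force: [-0.6, 0.3, 0.0]
grip_width: 0.0011
grasp_force: 0.1
```

Run:
```python
from h import *
st()
```

```text
t 10.93 local [[0.0085 0.0004]] z 0.1466 rot [ 1.7999e+02 -1.0000e-02  3.9400e+00] F [-0.6  0.3  0. ] 0.0010978665361738387 0.05270874523915836
```

step_arm:
  moves:
    - {"dp": [-6, 0, 0], "dr": [0, 0, 0], "fingers": 1}
    - {"dp": [0, 0, -20], "dr": [0, 0, 0], "fingers": 1}
    - {"dp": [-10, 0, -50], "dr": [0, 0, 0], "fingers": 1}
    - {"dp": [-40, 0, -50], "dr": [0, 0, 0], "fingers": 1}
    - {"dp": [-30, 0, 0], "dr": [0, 0, 0], "fingers": 1}

```text
time_s: 11.55
tool_pos: [0.451, -0.076, 0.2695]
tool_rot: [179.8, -0.4, 4.0]
force: [-0.3, 0.5, -0.4]
grip_width: 0.0006
grasp_force: 0.0
```

step_arm:
  moves:
    - {"dp": [0, 0, 0], "dr": [0, 0, 0], "fingers": 1}
    - {"dp": [0, 0, 0], "dr": [0, 0, 0], "fingers": 1}
    - {"dp": [0, 0, 0], "dr": [0, 0, 0], "fingers": 1}
    - {"dp": [0, 0, 0], "dr": [0, 0, 0], "fingers": 1}
    - {"dp": [0, 0, 0], "dr": [0, 0, 0], "fingers": 1}

```text
time_s: 12.18
tool_pos: [0.4502, -0.0758, 0.265]
tool_rot: [-180.0, 0.0, 4.0]
force: [0.4, -0.4, -0.1]
grip_width: 0.0002
grasp_force: 0.0
```

Run:
```python
from h import *
st()
m=env.camera_model("wrist");im=env.read_camera("wrist");t=env.read_camera("top")
print(proj(m,T(TB,[[0,0,.15],[.0515,0,.15],[-.0515,0,.15]])))
cv2.imwrite("pics/top4.png",t[:,:,::-1])
a=cv2.resize(im[0:200,156:356,::-1],(600,600),interpolation=2);cv2.imwrite("pics/c4.png",a)
```

```text
t 12.18 local [[-0.0765  0.0006]] z 0.265 rot [-1.7997e+02  3.0000e-02  3.9700e+00] F [ 0.4 -0.4 -0.1] 0.0001970090924277368 0.0
[[256.71379546 105.03639766]
 [256.81949617  44.17643667]
 [256.61780927 160.42336963]]
```

View pics/c4.png

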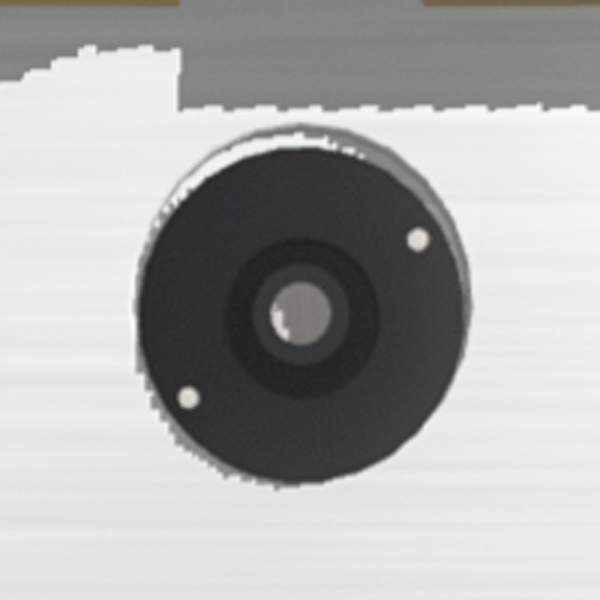

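The crop shows the ring about 3 mm short. Its back has dropped (gap at the back, rows 125–147), while its front edge still sits on the front rim (row ~485). I'll go back in and push a few mm further.

step_arm:
  moves:
    - {"dp": [30, 0, 0], "dr": [0, 0, 0], "fingers": 1}
    - {"dp": [40, 0, 40], "dr": [0, 0, 0], "fingers": 1}
    - {"dp": [10, 0, 40], "dr": [0, 0, 0], "fingers": 1}
    - {"dp": [0, 0, 25], "dr": [0, 0, 0], "fingers": 1}
    - {"dp": [0, 0, 12], "dr": [0, 0, 0], "fingers": 1}

```text
time_s: 12.9
tool_pos: [0.529, -0.0703, 0.1466]
tool_rot: [-179.9, 0.1, 3.9]
force: [-0.1, 0.1, -0.4]
grip_width: 0.0003
grasp_force: 0.0
```

step_arm:
  moves:
    - {"dp": [0, 0, 2], "dr": [0, 0, 0], "fingers": 1}
    - {"dp": [2, 0, 0], "dr": [0, 0, 0], "fingers": 1}
    - {"dp": [3, 0, 0], "dr": [0, 0, 0], "fingers": 1}
    - {"dp": [2, 0, 0], "dr": [0, 0, 0], "fingers": 1}
    - {"dp": [1, 0, 0], "dr": [0, 0, 0], "fingers": 1}

```text
time_s: 13.52
tool_pos: [0.5379, -0.07, 0.1467]
tool_rot: [180.0, -0.0, 3.9]
force: [-1.4, -0.3, 1.1]
grip_width: 0.0004
grasp_force: 0.5
```

step_arm:
  moves:
    - {"dp": [1, 0, 0], "dr": [0, 0, 0], "fingers": 1}
    - {"dp": [1, 0, 0], "dr": [0, 0, 0], "fingers": 1}
    - {"dp": [0, 0, 0], "dr": [0, 0, 0], "fingers": 1}
    - {"dp": [0, 0, 0], "dr": [0, 0, 0], "fingers": 1}
    - {"dp": [0, 0, 0], "dr": [0, 0, 0], "fingers": 1}

```text
time_s: 14.15
tool_pos: [0.5397, -0.0698, 0.1463]
tool_rot: [180.0, 0.0, 3.9]
force: [-1.3, -0.4, 0.4]
grip_width: 0.0004
grasp_force: 0.6
```

Run:
```python
from h import *
st()
```

```text
t 14.15 local [[0.0132 0.0004]] z 0.1463 rot [1.80e+02 1.00e-02 3.94e+00] F [-1.3 -0.4  0.4] 0.00040399973707608186 0.5626177666403009
```

step_arm:
  moves:
    - {"dp": [0.5, 0, 0], "dr": [0, 0, 0], "fingers": 1}
    - {"dp": [0.5, 0, 0], "dr": [0, 0, 0], "fingers": 1}
    - {"dp": [0.5, 0, 0], "dr": [0, 0, 0], "fingers": 1}
    - {"dp": [0.5, 0, 0], "dr": [0, 0, 0], "fingers": 1}
    - {"dp": [0, 0, 0], "dr": [0, 0, 0], "fingers": 1}

```text
time_s: 14.78
tool_pos: [0.5403, -0.0698, 0.1462]
tool_rot: [180.0, 0.2, 3.9]
force: [-6.3, 0.1, 4.8]
grip_width: 0.0005
grasp_force: 3.5
```

Run:
```python
from h import *
st()
m=env.camera_model("wrist");im=env.read_camera("wrist");t=env.read_camera("top")
a=im[120:270,180:332,::-1];cv2.imwrite("pics/c5.png",cv2.resize(a,(608,600),interpolation=2))
print(proj(m,T(TB,[[0,0,.15],[.0515,0,.15],[.0525,0,.15]])))
```

```text
t 14.78 local [[0.0138 0.0004]] z 0.1462 rot [179.99   0.21   3.93] F [-6.3  0.1  4.8] 0.0004529198100753575 3.5175829181650897
[[256.53444259 253.83275563]
 [256.63448308 169.0989138 ]
 [256.63658593 167.32227494]]
```

View pics/c5.png

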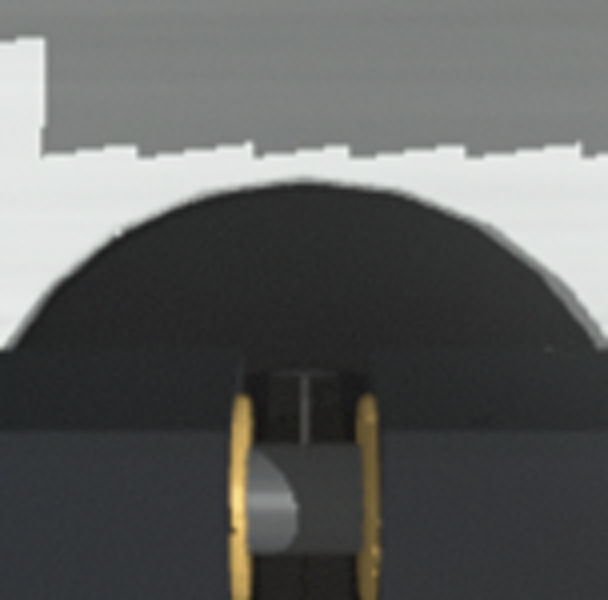

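The ring is now against the recess's back wall (6 N stop, no gap left at the back, row ~182 in the crop). I'll back off, lift, and check it numerically from the earlier viewpoint.

step_arm:
  moves:
    - {"dp": [-9, 0, 0], "dr": [0, 0, 0], "fingers": 1}
    - {"dp": [0, 0, -20], "dr": [0, 0, 0], "fingers": 1}
    - {"dp": [-10, 0, -50], "dr": [0, 0, 0], "fingers": 1}
    - {"dp": [-40, 0, -48], "dr": [0, 0, 0], "fingers": 1}
    - {"dp": [-30, 0, 0], "dr": [0, 0, 0], "fingers": 1}

```text
time_s: 15.5
tool_pos: [0.4549, -0.0757, 0.2685]
tool_rot: [179.8, -0.5, 4.0]
force: [-0.4, -0.0, -0.4]
grip_width: 0.0004
grasp_force: 0.0
```

step_arm:
  moves:
    - {"dp": [0, 0, 0], "dr": [0, 0, 0], "fingers": 1}
    - {"dp": [0, 0, 0], "dr": [0, 0, 0], "fingers": 1}
    - {"dp": [0, 0, 0], "dr": [0, 0, 0], "fingers": 1}
    - {"dp": [0, 0, 0], "dr": [0, 0, 0], "fingers": 1}
    - {"dp": [0, 0, 0], "dr": [0, 0, 0], "fingers": 1}

```text
time_s: 16.12
tool_pos: [0.4533, -0.0756, 0.264]
tool_rot: [-180.0, 0.0, 4.0]
force: [-0.5, -0.2, -0.1]
grip_width: 0.0006
grasp_force: 0.0
```

Run:
```python
from h import *
st()
m=env.camera_model("wrist");im=env.read_camera("wrist");t=env.read_camera("top")
cv2.imwrite("pics/w6.png",im[:,:,::-1]);cv2.imwrite("pics/top6.png",t[:,:,::-1])
g=cv2.cvtColor(im,cv2.COLOR_RGB2GRAY)
b=(g[:185]<95).astype(np.uint8);n,l,s,c=cv2.connectedComponentsWithStats(b)
k=l[120,225] or l[105,215];print(s[k],c[k])
cs,_=cv2.findContours((l==k).astype(np.uint8),0,1);e=cv2.fitEllipse(max(cs,key=len));print("ring",e,inv(TB,unproj(m,[e[0]],.15)))
print("predicted",proj(m,T(TB,[0,0,.15])))
cv2.imwrite("pics/c6.png",cv2.resize(im[0:200,156:356,::-1],(600,600),interpolation=2))
print(g[35:60,256],g[145:175,256],g[105,192:212],g[105,302:320])
```

```text
t 16.12 local [[-0.0734  0.0006]] z 0.264 rot [-1.7996e+02  3.0000e-02  3.9700e+00] F [-0.5 -0.2 -0.1] 0.0006253467638622508 0.0
[ 202   46  108  113 9052] [255.87947415 102.05070703]
ring ((255.90968322753906, 102.22470092773438), (106.74407958984375, 111.14935302734375), 4.370428085327148) [[0.00550749 0.00074769]]
predicted [[256.71251699 108.44579111]]
[131 129 129 134 191 235 242 241 230 189 141  90  53  49  50  51  51  50
  51  52  50  51  49  51  52] [ 52  52  53  52  52  53  54  52  54  55  55  54  53  91 183 236 217 188
 222 227 227 226 226 228 228 228 225 226 228 229] [235 234 235 235 235 235 238 245 230 164 101  53  39  43  42  44  42  42
  43  42] [ 59  61  62  61  63  62  64  72 129 129 129 175 228 234 234 234 234 234]
```

View pics/c6.png

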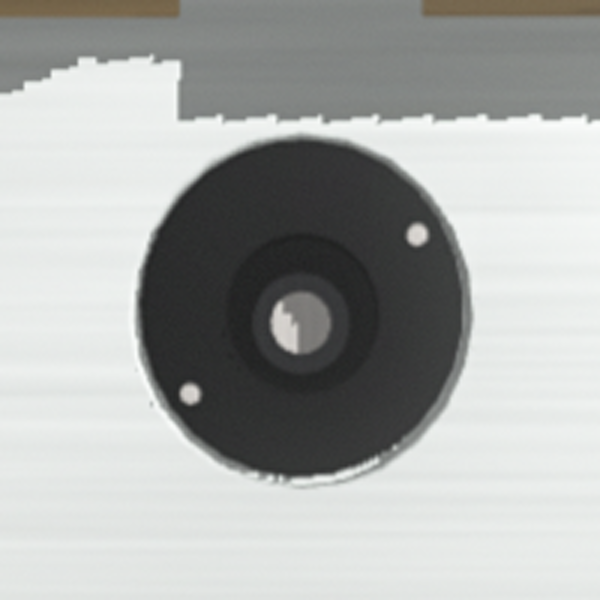

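The ring now lies wholly inside the recess with a thin gap all round, so it is seated. Both the wrist view and the wall contact put the recess about 4 mm further back than my table fit. I'll therefore zero the fence on its own rear stop (0.100) and bring it forward 100 mm from there.

Run:
```python
from h import *
w=lambda x,y,z:T(TB,[x,y,z])[0]
plan([(w(.1,.12,.30),93.96,10)])
```

```text
[17.0, -12.0, -4.0] [-0.0, -0.0, -0.157] 21.0
[19.0, -9.0, -4.0] [-0.0, -0.0, -0.157] 21.0
[20.0, -6.0, -3.0] [-0.0, -0.0, -0.157] 21.0
[21.0, -3.0, -4.0] [-0.0, -0.0, -0.157] 22.0
[21.0, 1.0, -3.0] [-0.0, -0.0, -0.157] 21.0
[21.0, 4.0, -4.0] [-0.0, -0.0, -0.157] 22.0
[20.0, 7.0, -3.0] [-0.0, -0.0, -0.157] 21.0
[19.0, 10.0, -4.0] [-0.0, -0.0, -0.157] 22.0
[17.0, 13.0, -3.0] [-0.0, -0.0, -0.157] 22.0
[14.0, 15.0, -4.0] [-0.0, -0.0, -0.158] 21.0
```

step_arm:
  moves:
    - {"dp": [17, -12, -8], "dr": [0, 0, -0.157], "fingers": 0.5}
    - {"dp": [19, -9, -8], "dr": [0, 0, -0.157], "fingers": 0}
    - {"dp": [20, -6, -8], "dr": [0, 0, -0.157], "fingers": 0}
    - {"dp": [21, -3, -8], "dr": [0, 0, -0.157], "fingers": 0}
    - {"dp": [21, 1, -4], "dr": [0, 0, -0.157], "fingers": 0}

```text
time_s: 16.85
tool_pos: [0.536, -0.01, 0.3008]
tool_rot: [180.0, -0.0, 49.2]
force: [0.3, 0.2, -0.2]
grip_width: 0.0426
grasp_force: 0.0
```

step_arm:
  moves:
    - {"dp": [21, 4, 0], "dr": [0, 0, -0.157], "fingers": 0}
    - {"dp": [20, 7, 0], "dr": [0, 0, -0.157], "fingers": 0}
    - {"dp": [19, 10, 0], "dr": [0, 0, -0.157], "fingers": 0}
    - {"dp": [17, 13, 0], "dr": [0, 0, -0.157], "fingers": 0}
    - {"dp": [14, 15, 0], "dr": [0, 0, -0.158], "fingers": 0}

```text
time_s: 17.48
tool_pos: [0.6188, 0.0558, 0.3001]
tool_rot: [-180.0, -0.0, 94.2]
force: [-0.1, 0.5, 0.2]
grip_width: 0.0857
grasp_force: 0.0
```

step_arm:
  moves:
    - {"dp": [0, 0, 0], "dr": [0, 0, 0], "fingers": 0}
    - {"dp": [0, 0, 0], "dr": [0, 0, 0], "fingers": 0}
    - {"dp": [0, 0, 0], "dr": [0, 0, 0], "fingers": 0}
    - {"dp": [0, 0, 0], "dr": [0, 0, 0], "fingers": 0}
    - {"dp": [0, 0, 0], "dr": [0, 0, 0], "fingers": 0}

```text
time_s: 18.1
tool_pos: [0.618, 0.0551, 0.3005]
tool_rot: [180.0, 0.0, 93.9]
force: [0.1, 0.6, 0.7]
grip_width: 0.0872
grasp_force: 0.0
```

Run:
```python
from h import *
st()
```

```text
t 18.1 local [[0.1    0.1196]] z 0.3005 rot [1.7998e+02 3.0000e-02 9.3910e+01] F [0.1 0.6 0.7] 0.08715826355950225 0.0
```

step_arm:
  moves:
    - {"dp": [0, 0, 30], "dr": [0, 0, 0], "fingers": 0}
    - {"dp": [0, 0, 40], "dr": [0, 0, 0], "fingers": 0}
    - {"dp": [0, 0, 25], "dr": [0, 0, 0], "fingers": 0}
    - {"dp": [0, 0, 7], "dr": [0, 0, 0], "fingers": 0.4}
    - {"dp": [0, 0, 0], "dr": [0, 0, 0], "fingers": 1}

```text
time_s: 18.73
tool_pos: [0.6183, 0.0554, 0.1987]
tool_rot: [180.0, -0.0, 93.9]
force: [-0.0, -0.2, -0.1]
grip_width: 0.0741
grasp_force: 0.0
```

step_arm:
  moves:
    - {"dp": [0, 0, 0], "dr": [0, 0, 0], "fingers": 1}
    - {"dp": [0, 0, 0], "dr": [0, 0, 0], "fingers": 1}
    - {"dp": [0, 0, 0], "dr": [0, 0, 0], "fingers": 1}
    - {"dp": [0, 0, 0], "dr": [0, 0, 0], "fingers": 1}
    - {"dp": [0, 0, 0], "dr": [0, 0, 0], "fingers": 1}

```text
time_s: 19.35
tool_pos: [0.6188, 0.0555, 0.1987]
tool_rot: [179.9, -0.0, 94.0]
force: [1.7, -0.2, 1.3]
grip_width: 0.0359
grasp_force: 15.0
```

step_arm:
  moves:
    - {"dp": [0, 4, 0], "dr": [0, 0, 0], "fingers": 1}
    - {"dp": [0, 4, 0], "dr": [0, 0, 0], "fingers": 1}
    - {"dp": [0, 3, 0], "dr": [0, 0, 0], "fingers": 1}
    - {"dp": [0, 2, 0], "dr": [0, 0, 0], "fingers": 1}
    - {"dp": [0, 1, 0], "dr": [0, 0, 0], "fingers": 1}

```text
time_s: 19.98
tool_pos: [0.6301, 0.0563, 0.1986]
tool_rot: [-179.7, 0.1, 94.0]
force: [-6.9, -1.3, 5.5]
grip_width: 0.0358
grasp_force: 15.0
```

Run:
```python
from h import *
st()
```

```text
t 19.98 local [[0.1121 0.1199]] z 0.1986 rot [-1.7972e+02  6.0000e-02  9.3970e+01] F [-6.9 -1.3  5.5] 0.03578630352707788 15.02015202306211
```

step_arm:
  moves:
    - {"dp": [0, 1, 0], "dr": [0, 0, 0], "fingers": 1}
    - {"dp": [0, 1, 0], "dr": [0, 0, 0], "fingers": 1}
    - {"dp": [0, 1, 0], "dr": [0, 0, 0], "fingers": 1}
    - {"dp": [0, 1, 0], "dr": [0, 0, 0], "fingers": 1}
    - {"dp": [0, 1, 0], "dr": [0, 0, 0], "fingers": 1}

```text
time_s: 20.6
tool_pos: [0.635, 0.0566, 0.1985]
tool_rot: [-179.7, 0.1, 94.0]
force: [-6.8, -0.7, 4.8]
grip_width: 0.0359
grasp_force: 15.0
```

step_arm:
  moves:
    - {"dp": [0, 1, 0], "dr": [0, 0, 0], "fingers": 1}
    - {"dp": [0, 1, 0], "dr": [0, 0, 0], "fingers": 1}
    - {"dp": [0, 1, 0], "dr": [0, 0, 0], "fingers": 1}
    - {"dp": [0, 0, 0], "dr": [0, 0, 0], "fingers": 1}
    - {"dp": [0, 0, 0], "dr": [0, 0, 0], "fingers": 1}

```text
time_s: 21.22
tool_pos: [0.6371, 0.0568, 0.1985]
tool_rot: [-179.6, 0.1, 94.0]
force: [-8.1, -1.7, 6.1]
grip_width: 0.0358
grasp_force: 15.0
```

Run:
```python
from h import *
st()
```

```text
t 21.23 local [[0.1191 0.1199]] z 0.1985 rot [-1.796e+02  8.000e-02  9.398e+01] F [-8.1 -1.7  6.1] 0.035834761206660876 15.014925906434655
```

step_arm:
  moves:
    - {"dp": [0, 1, 0], "dr": [0, 0, 0], "fingers": 1}
    - {"dp": [0, 1, 0], "dr": [0, 0, 0], "fingers": 1}
    - {"dp": [0, 0, 0], "dr": [0, 0, 0], "fingers": 1}
    - {"dp": [0, 0, 0], "dr": [0, 0, 0], "fingers": 1}
    - {"dp": [0, 0, 0], "dr": [0, 0, 0], "fingers": 1}

```text
time_s: 21.85
tool_pos: [0.637, 0.0567, 0.1984]
tool_rot: [-179.3, 0.1, 94.0]
force: [-15.5, -2.3, 8.9]
grip_width: 0.0362
grasp_force: 15.0
```

Run:
```python
from h import *
st()
```

```text
t 21.85 local [[0.1191 0.1199]] z 0.1984 rot [-1.7933e+02  1.2000e-01  9.3990e+01] F [-15.5  -2.3   8.9] 0.03617630492248761 14.989596074447036
```

It stops dead at TCP local x 0.1191, so f = TCP − 0.0191. That also fits the ring contact if the shut tips are slimmer than I assumed. Now forward about 99.5 mm.

step_arm:
  moves:
    - {"dp": [0, -16, 0], "dr": [0, 0, 0], "fingers": 1}
    - {"dp": [0, -25, 0], "dr": [0, 0, 0], "fingers": 1}
    - {"dp": [0, -25, 0], "dr": [0, 0, 0], "fingers": 1}
    - {"dp": [0, -20, 0], "dr": [0, 0, 0], "fingers": 1}
    - {"dp": [0, -8, 0], "dr": [0, 0, 0], "fingers": 1}

```text
time_s: 22.48
tool_pos: [0.5494, 0.0506, 0.1982]
tool_rot: [179.8, 0.0, 94.0]
force: [8.9, 1.4, -6.5]
grip_width: 0.0362
grasp_force: 15.0
```

step_arm:
  moves:
    - {"dp": [0, -1, 0], "dr": [0, 0, 0], "fingers": 1}
    - {"dp": [0, -1, 0], "dr": [0, 0, 0], "fingers": 1}
    - {"dp": [0, -1, 0], "dr": [0, 0, 0], "fingers": 1}
    - {"dp": [0, 0, 0], "dr": [0, 0, 0], "fingers": 1}
    - {"dp": [0, 0, 0], "dr": [0, 0, 0], "fingers": 1}

```text
time_s: 23.1
tool_pos: [0.5469, 0.0505, 0.1982]
tool_rot: [179.8, -0.0, 94.0]
force: [6.3, 0.3, -4.7]
grip_width: 0.0359
grasp_force: 15.0
```

Run:
```python
from h import *
st()
```

```text
t 23.1 local [[0.0287 0.1199]] z 0.1982 rot [ 1.7981e+02 -2.0000e-02  9.3960e+01] F [ 6.3  0.3 -4.7] 0.035917433751081355 14.994525885708754
```

step_arm:
  moves:
    - {"dp": [0, -4, 0], "dr": [0, 0, 0], "fingers": 1}
    - {"dp": [0, -3, 0], "dr": [0, 0, 0], "fingers": 1}
    - {"dp": [0, -2, 0], "dr": [0, 0, 0], "fingers": 1}
    - {"dp": [0, 0, 0], "dr": [0, 0, 0], "fingers": 1}
    - {"dp": [0, 0, 0], "dr": [0, 0, 0], "fingers": 1}

```text
time_s: 23.72
tool_pos: [0.5378, 0.0498, 0.1982]
tool_rot: [179.8, -0.0, 94.0]
force: [6.2, 0.5, -3.9]
grip_width: 0.036
grasp_force: 15.0
```

Run:
```python
from h import *
st()
```

```text
t 23.73 local [[0.0196 0.1199]] z 0.1982 rot [ 1.7983e+02 -2.0000e-02  9.3960e+01] F [ 6.2  0.5 -3.9] 0.03600483945782873 14.990618432475458
```

f ≈ 0.0005. I'll unload, release, rise, and measure the ball.

step_arm:
  moves:
    - {"dp": [0, 1, 0], "dr": [0, 0, 0], "fingers": 1}
    - {"dp": [0, 0, 0], "dr": [0, 0, 0], "fingers": 0.3}
    - {"dp": [0, 0, 0], "dr": [0, 0, 0], "fingers": 0}
    - {"dp": [0, 0, 0], "dr": [0, 0, 0], "fingers": 0}
    - {"dp": [0, 0, -30], "dr": [0, 0, 0], "fingers": 0}

```text
time_s: 24.35
tool_pos: [0.5355, 0.0495, 0.2266]
tool_rot: [-179.7, -0.0, 94.0]
force: [-0.1, -0.4, 0.1]
grip_width: 0.068
grasp_force: 0.0
```

step_arm:
  moves:
    - {"dp": [0, 0, -40], "dr": [0, 0, 0], "fingers": 1}
    - {"dp": [0, 0, -30], "dr": [0, 0, 0], "fingers": 1}
    - {"dp": [0, 0, 0], "dr": [0, 0, 0], "fingers": 1}
    - {"dp": [0, 0, 0], "dr": [0, 0, 0], "fingers": 1}
    - {"dp": [0, 0, 0], "dr": [0, 0, 0], "fingers": 1}

```text
time_s: 24.98
tool_pos: [0.5366, 0.0496, 0.297]
tool_rot: [-179.9, -0.0, 93.9]
force: [0.9, 0.4, 0.8]
grip_width: 0.0337
grasp_force: 0.0
```

Run:
```python
from h import *
st()
m=env.camera_model("top");t=env.read_camera("top");s=env.read_camera("scene");w=env.read_camera("wrist")
for n,i in(("top7",t),("scene7",s),("wrist7",w)):cv2.imwrite(f"pics/{n}.png",i[:,:,::-1])
def ball(g,x0,x1,y0,y1):
    b=(g[y0:y1,x0:x1].max(2)<45).astype(np.uint8);n,l,st_,c=cv2.connectedComponentsWithStats(b)
    return [(st_[k].tolist(),(c[k]+[x0,y0]).round(1)) for k in range(1,n) if st_[k,4]>8]
t0=cv2.imread("pics/top0.png")[:,:,::-1]
b0=ball(t0,155,186,140,175);b1=ball(t,155,186,140,185);print("top0",b0,"now",b1)
for b in b0+b1:print(inv(TB,unproj(m,[b[1]],.084)))
ms=env.camera_model("scene");s0=cv2.imread("pics/scene0.png")[:,:,::-1]
q=proj(ms,T(TB,[.077,.345,.084]))[0];print("scene pred",q)
for i in(s0,s):
  for b in ball(i,325,365,195,225):print(b,inv(TB,unproj(ms,[b[1]],.084)))
# lever pixels top: local coords grey along rod
f=lambda a:np.array(a)/(800/210)+[155-.37,90-.37]
print("rod",inv(TB,unproj(m,f([[51,250],[75,259],[100,268],[125,277]]),.084)))
```

```text
t 24.98 local [[0.0184 0.1198]] z 0.297 rot [-179.87   -0.     93.95] F [0.9 0.4 0.8] 0.033721349799636396 0.0
top0 [([10, 13, 6, 6, 26], array([167.2, 155.8]))] now [([10, 11, 6, 7, 22], array([167.2, 154.3]))]
[[0.07525972 0.34787397]]
[[0.08029173 0.3476237 ]]
scene pred [345.15894464 210.88760777]
([17, 13, 7, 8, 41], array([345. , 211.3])) [[0.07828149 0.34335418]]
([18, 14, 7, 8, 42], array([346.1, 212.4])) [[0.08409079 0.34352532]]
rod [[0.07689729 0.3450543 ]
 [0.06751904 0.32445001]
 [0.05810355 0.30302324]
 [0.04871023 0.28164624]]
```

The ball is at local (0.082, 0.3455) and the rod points about 24° to the back, so the lever angle is about 0.1 rad and the axis is near (0.031, 0.231). I'll plan the arc for the shut fingers.

Run:
```python
from h import *
A=np.array([.0312,.2313])
def F(ph,d):
    p=np.radians(ph);return A+.125*np.array([np.sin(p),np.cos(p)])+d*np.array([np.cos(p),-np.sin(p)])
e=F(24,.042);print("entry",e)
o=env.get_obs();c=inv(TB,[o["tool_pos"]])[0];print("to entry dp(x=yl,y=xl)",((e-c)*1000).round(1)[::-1])
prev=e
for ph in [24,20,15,10,5,0,-5,-10,-15,-20,-25,-30,-35,-40,-44,-48]:
    q=F(ph,.027);print(ph,q.round(3),((q-prev)*1000).round(1)[::-1]);prev=q
```

```text
entry [0.12041099 0.32841024]
to entry dp(x=yl,y=xl) [208.5 101.7]
24 [0.107 0.335] [  6.1 -13.7]
20 [0.099 0.34 ] [ 5.  -7.4]
15 [0.09  0.345] [ 5.5 -9.7]
10 [0.079 0.35 ] [  4.7 -10.1]
5 [0.069 0.353] [  3.8 -10.5]
0 [0.058 0.356] [  2.8 -10.8]
-5 [0.047 0.358] [  1.9 -11. ]
-10 [0.036 0.359] [  0.9 -11.1]
-15 [0.025 0.359] [ -0.1 -11.2]
-20 [0.014 0.358] [ -1.  -11.1]
-25 [0.003 0.356] [ -2. -11.]
-30 [-0.008  0.353] [ -2.9 -10.8]
-35 [-0.018  0.349] [ -3.9 -10.5]
-40 [-0.028  0.344] [ -4.8 -10.1]
-44 [-0.036  0.34 ] [-4.4 -7.7]
-48 [-0.044  0.335] [-5.  -7.4]
```

step_arm:
  moves:
    - {"dp": [40, 20, 0], "dr": [0, 0, 0], "fingers": 1}
    - {"dp": [52, 26, 0], "dr": [0, 0, 0], "fingers": 1}
    - {"dp": [52, 26, 0], "dr": [0, 0, 0], "fingers": 1}
    - {"dp": [42, 20, 0], "dr": [0, 0, 0], "fingers": 1}
    - {"dp": [22, 10, 0], "dr": [0, 0, 0], "fingers": 1}

```text
time_s: 25.75
tool_pos: [0.6244, 0.2676, 0.2969]
tool_rot: [-179.9, -0.1, 94.1]
force: [-0.0, 0.7, 0.1]
grip_width: 0.0006
grasp_force: 0.0
```

step_arm:
  moves:
    - {"dp": [0, 0, 30], "dr": [0, 0, 0], "fingers": 1}
    - {"dp": [0, 0, 40], "dr": [0, 0, 0], "fingers": 1}
    - {"dp": [0, 0, 35], "dr": [0, 0, 0], "fingers": 1}
    - {"dp": [0, 0, 20], "dr": [0, 0, 0], "fingers": 1}
    - {"dp": [0, 0, 5], "dr": [0, 0, 0], "fingers": 1}

```text
time_s: 26.38
tool_pos: [0.6243, 0.2639, 0.167]
tool_rot: [-179.9, 0.0, 93.9]
force: [-0.4, 1.3, 0.4]
grip_width: 0.0002
grasp_force: 0.0
```

Run:
```python
from h import *
st()
```

```text
t 26.38 local [[0.1207 0.3275]] z 0.167 rot [-1.7988e+02  4.0000e-02  9.3950e+01] F [-0.4  1.3  0.4] 0.00016957732071917888 0.0
```

Clear so far. I'll descend 87 mm more, then start the arc.

step_arm:
  moves:
    - {"dp": [0, 0, 25], "dr": [0, 0, 0], "fingers": 1}
    - {"dp": [0, 0, 30], "dr": [0, 0, 0], "fingers": 1}
    - {"dp": [0, 0, 22], "dr": [0, 0, 0], "fingers": 1}
    - {"dp": [0, 0, 10], "dr": [0, 0, 0], "fingers": 1}
    - {"dp": [6, -13, 0], "dr": [0, 0, 0], "fingers": 1}

```text
time_s: 27.0
tool_pos: [0.6119, 0.2688, 0.0811]
tool_rot: [-180.0, 0.0, 93.8]
force: [0.6, -0.5, -0.0]
grip_width: 0.0007
grasp_force: 0.0
```

step_arm:
  moves:
    - {"dp": [5, -7, 0], "dr": [0, 0, 0], "fingers": 1}
    - {"dp": [5.5, -10, 0], "dr": [0, 0, 0], "fingers": 1}
    - {"dp": [5, -10, 0], "dr": [0, 0, 0], "fingers": 1}
    - {"dp": [4, -10.5, 0], "dr": [0, 0, 0], "fingers": 1}
    - {"dp": [3, -11, 0], "dr": [0, 0, 0], "fingers": 1}

```text
time_s: 27.62
tool_pos: [0.5608, 0.2888, 0.0815]
tool_rot: [180.0, 0.0, 94.0]
force: [2.2, 0.1, 0.5]
grip_width: 0.0004
grasp_force: 0.7
```

Run:
```python
from h import *
st()
t=env.read_camera("scene");cv2.imwrite("pics/scene8.png",t[:,:,::-1])
ms=env.camera_model("scene")
b=(t[195:235,315:375].max(2)<45).astype(np.uint8);n,l,s,c=cv2.connectedComponentsWithStats(b)
for k in range(1,n):
  if s[k,4]>8:print(s[k],c[k]+[315,195],inv(TB,unproj(ms,[c[k]+[315,195]],.084)))
```

```text
t 27.62 local [[0.059  0.3567]] z 0.0815 rot [1.7998e+02 1.0000e-02 9.3960e+01] F [2.2 0.1 0.5] 0.0003725895117614813 0.7489512674510479
[ 22   0  13  15 110] [343.23636364 202.05454545] [[0.04034298 0.36474965]]
[ 37   0  23  18 206] [363.74757282 202.09223301] [[0.07362888 0.42739419]]
```

step_arm:
  moves:
    - {"dp": [2, -11, 0], "dr": [0, 0, 0], "fingers": 1}
    - {"dp": [1, -11, 0], "dr": [0, 0, 0], "fingers": 1}
    - {"dp": [0, -11, 0], "dr": [0, 0, 0], "fingers": 1}
    - {"dp": [-1, -11, 0], "dr": [0, 0, 0], "fingers": 1}
    - {"dp": [-2, -11, 0], "dr": [0, 0, 0], "fingers": 1}

```text
time_s: 28.3
tool_pos: [0.5061, 0.2843, 0.0813]
tool_rot: [180.0, 0.0, 93.9]
force: [3.3, -1.3, 0.2]
grip_width: 0.0007
grasp_force: 1.3
```

step_arm:
  moves:
    - {"dp": [-3, -11, 0], "dr": [0, 0, 0], "fingers": 1}
    - {"dp": [-4, -10.5, 0], "dr": [0, 0, 0], "fingers": 1}
    - {"dp": [-5, -10, 0], "dr": [0, 0, 0], "fingers": 1}
    - {"dp": [0, 0, 0], "dr": [0, 0, 0], "fingers": 1}
    - {"dp": [0, 0, 0], "dr": [0, 0, 0], "fingers": 1}

```text
time_s: 28.92
tool_pos: [0.4751, 0.2707, 0.0811]
tool_rot: [-179.9, 0.0, 94.0]
force: [-1.3, 0.2, -0.4]
grip_width: 0.0006
grasp_force: 0.0
```

Run:
```python
from h import *
st()
```

```text
t 28.93 local [[-0.0277  0.3446]] z 0.0811 rot [-1.7991e+02  1.0000e-02  9.3960e+01] F [-1.3  0.2 -0.4] 0.0005906725014838868 0.0
```

Run:
```python
from h import *
st()
t=env.read_camera("scene");u=env.read_camera("top")
for n,i in(("scene9",t),("top9",u)):cv2.imwrite(f"pics/{n}.png",i[:,:,::-1])
ms=env.camera_model("scene");mt=env.camera_model("top")
A=np.array([.0312,.2313])
for ph in(24,0,-20,-30,-40,-47):
    p=np.radians(ph);X=T(TB,[A[0]+.125*np.sin(p),A[1]+.125*np.cos(p),.084]);print(ph,proj(ms,X).round(0),proj(mt,X).round(0))
print("tcp",proj(ms,[env.get_obs()["tool_pos"]]).round(0),proj(mt,[env.get_obs()["tool_pos"]]).round(0))
a=cv2.resize(t[150:250,280:400,::-1],(396,330),interpolation=2);b=cv2.resize(u[130:230,130:250,::-1],(396,330),interpolation=2)
cv2.imwrite("pics/c9.png",np.hstack([a,b]))
```

```text
t 28.93 local [[-0.0277  0.3446]] z 0.0811 rot [-1.7991e+02  1.0000e-02  9.3960e+01] F [-1.3  0.2 -0.4] 0.0005906725014838868 0.0
24 [[346. 212.]] [[168. 154.]]
0 [[340. 201.]] [[165. 169.]]
-20 [[331. 194.]] [[168. 182.]]
-30 [[325. 192.]] [[171. 188.]]
-40 [[319. 190.]] [[175. 193.]]
-47 [[315. 189.]] [[179. 196.]]
tcp [[327. 192.]] [[170. 187.]]
```

View pics/c9.png

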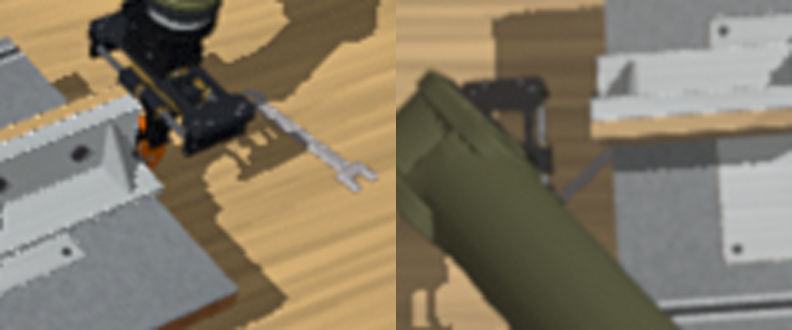

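The top crop (right) shows the rod pointing to the front-left at about −40°, so the lever followed and θ ≈ 1.2. I'll push on to the stop.

step_arm:
  moves:
    - {"dp": [-2, -3, 0], "dr": [0, 0, 0], "fingers": 1}
    - {"dp": [-2, -3, 0], "dr": [0, 0, 0], "fingers": 1}
    - {"dp": [-2, -3, 0], "dr": [0, 0, 0], "fingers": 1}
    - {"dp": [-1, -1, 0], "dr": [0, 0, 0], "fingers": 1}
    - {"dp": [0, 0, 0], "dr": [0, 0, 0], "fingers": 1}

```text
time_s: 29.65
tool_pos: [0.4664, 0.2629, 0.0814]
tool_rot: [-180.0, 0.0, 93.9]
force: [1.9, 1.5, -0.7]
grip_width: 0.0003
grasp_force: 1.1
```

Run:
```python
from h import *
st()
```

```text
t 29.65 local [[-0.0369  0.3374]] z 0.0814 rot [-180.      0.     93.94] F [ 1.9  1.5 -0.7] 0.00028808137899661446 1.085670255124569
```

step_arm:
  moves:
    - {"dp": [-1, -1.5, 0], "dr": [0, 0, 0], "fingers": 1}
    - {"dp": [-1, -1.5, 0], "dr": [0, 0, 0], "fingers": 1}
    - {"dp": [-1, -1.5, 0], "dr": [0, 0, 0], "fingers": 1}
    - {"dp": [0, 0, 0], "dr": [0, 0, 0], "fingers": 1}
    - {"dp": [0, 0, 0], "dr": [0, 0, 0], "fingers": 1}

```text
time_s: 30.28
tool_pos: [0.4637, 0.2607, 0.0819]
tool_rot: [179.8, -0.1, 94.0]
force: [6.5, 4.5, -3.3]
grip_width: 0.0001
grasp_force: 3.3
```

Run:
```python
from h import *
st()
```

```text
t 30.27 local [[-0.0398  0.3354]] z 0.0819 rot [ 1.798e+02 -1.300e-01  9.395e+01] F [ 6.5  4.5 -3.3] 0.00011035931607841575 3.2568801194429398
```

step_arm:
  moves:
    - {"dp": [-1, -1, 0], "dr": [0, 0, 0], "fingers": 1}
    - {"dp": [-1, -1, 0], "dr": [0, 0, 0], "fingers": 1}
    - {"dp": [0, 0, 0], "dr": [0, 0, 0], "fingers": 1}
    - {"dp": [0, 0, 0], "dr": [0, 0, 0], "fingers": 1}
    - {"dp": [0, 0, 0], "dr": [0, 0, 0], "fingers": 1}

```text
time_s: 30.9
tool_pos: [0.4632, 0.2603, 0.0825]
tool_rot: [179.6, -0.3, 94.0]
force: [8.3, 6.7, -4.6]
grip_width: 0.0002
grasp_force: 5.4
```

Run:
```python
from h import *
st()
```

```text
t 30.9 local [[-0.0403  0.335 ]] z 0.0825 rot [179.6   -0.32  93.98] F [ 8.3  6.7 -4.6] 0.00023200400514378555 5.41462630033493
```

Hard stop reached: 11 N with almost no further motion. I'll back off the way I came, rise and check.

step_arm:
  moves:
    - {"dp": [8, 10, 0], "dr": [0, 0, 0], "fingers": 1}
    - {"dp": [10, 15, 0], "dr": [0, 0, 0], "fingers": 1}
    - {"dp": [5, 0, -40], "dr": [0, 0, 0], "fingers": 1}
    - {"dp": [0, 0, -55], "dr": [0, 0, 0], "fingers": 1}
    - {"dp": [0, 0, -55], "dr": [0, 0, 0], "fingers": 1}

```text
time_s: 31.52
tool_pos: [0.4826, 0.2816, 0.2321]
tool_rot: [-179.8, 0.1, 94.0]
force: [0.3, 0.1, -0.0]
grip_width: 0.0005
grasp_force: 0.0
```

step_arm:
  moves:
    - {"dp": [30, 20, -30], "dr": [0, 0, 0], "fingers": 1}
    - {"dp": [40, 20, -20], "dr": [0, 0, 0], "fingers": 1}
    - {"dp": [40, 0, 0], "dr": [0, 0, 0], "fingers": 1}
    - {"dp": [20, 0, 0], "dr": [0, 0, 0], "fingers": 1}
    - {"dp": [0, 0, 0], "dr": [0, 0, 0], "fingers": 1}

```text
time_s: 32.15
tool_pos: [0.5128, 0.416, 0.2802]
tool_rot: [-179.8, 0.1, 94.2]
force: [-0.5, 0.2, 0.5]
grip_width: 0.0001
grasp_force: 0.0
```

Run:
```python
from h import *
st()
m=env.camera_model("top");t=env.read_camera("top");t7=cv2.imread("pics/top7.png")[:,:,::-1];cv2.imwrite("pics/top10.png",t[:,:,::-1])
b=(t[175:215,160:196].max(2)<45).astype(np.uint8);n,l,s,c=cv2.connectedComponentsWithStats(b)
A=np.array([.0312,.2313])
for k in range(1,n):
  if s[k,4]>8:
    q=inv(TB,unproj(m,[c[k]+[160,175]],.084))[0];print(s[k],q,"theta",np.radians(30)-np.arctan2(*(q-A)))
# fence shift since release vs now: correlate right part of fence
r=lambda i:np.float32(cv2.cvtColor(i,cv2.COLOR_RGB2GRAY)[135:185,290:330])
print("fence shift px",cv2.phaseCorrelate(r(t7),r(t),cv2.createHanningWindow((40,50),cv2.CV_32F)))
g=cv2.cvtColor(t,cv2.COLOR_RGB2GRAY);print(g[155:200,277].tolist())
t3=cv2.imread("pics/top6.png");print("bystander diff",[np.abs(t[y0:y1,x0:x1,::-1].astype(int)-cv2.imread("pics/top0.png")[y0:y1,x0:x1]).mean().round(2) for x0,x1,y0,y1 in((330,352,172,215),(105,125,160,215),(378,410,115,175),(388,412,196,216))])
```

```text
t 32.15 local [[0.0199 0.4869]] z 0.2802 rot [-1.798e+02  6.000e-02  9.416e+01] F [-0.5  0.2  0.5] 0.00012874185247251573 0.0
[16 18  7  7 38] [-0.06013258  0.31596547] theta 1.3468605318031819
fence shift px ((-0.1083417302309968, 0.09950365875268119), 0.921243827342987)
[188, 189, 188, 188, 185, 156, 106, 57, 39, 38, 40, 44, 49, 58, 69, 72, 68, 59, 51, 47, 44, 41, 45, 48, 48, 47, 45, 41, 56, 108, 164, 184, 188, 188, 190, 190, 192, 192, 192, 192, 191, 191, 190, 191, 189]
bystander diff [np.float64(7.3), np.float64(55.62), np.float64(7.17), np.float64(8.21)]
```

θ ≈ 1.35 and the fence hasn't shifted (0.1 px). One cross-check: the fence-to-recess distance in the stored wrist picture against the stop-based zero.

Run:
```python
from h import *
m=dict(np.load("w2.npz"))
# camera saved at local TCP(-.0868..-.089,~0,.2822): shift so that w6 prediction (0,0,.15)->(256.71,108.45) holds
d0=T(TB,[[0,0,0]])[0]
def shifted(v):
    k=dict(m);c=-m["R"].T@m["t"]+v;k["t"]=-m["R"]@c;return k
pts=T(TB,[0,0,.15])
r=least_squares(lambda a:np.r_[(proj(shifted(np.array([a[0],a[1],.264-.2822])),pts)[0]-[256.71,108.45])],[.013,0]);k=shifted(np.array([*r.x,.264-.2822]))
g=cv2.cvtColor(cv2.imread("pics/w6.png"),cv2.COLOR_BGR2GRAY)
print(r.x,g[0:12,190],g[0:12,330],g[30:50,256],g[155:168,256])
c=inv(TB,unproj(k,[[256,45.0],[256,162.0]],.15));print("mouth edges",c)
for row in(4.5,5.5,6.5):print(row,inv(TB,unproj(k,[[190,row],[330,row]],.152))[:,0]-c[:,0].mean())
```

```text
[0.01295663 0.00161509] [101 103 103 104 106 114 127 130 131 132 133 135] [106 107 105 103 103 117 133 137 136 136 132 132] [133 133 133 132 132 131 129 129 134 191 235 242 241 230 189 141  90  53
  49  50] [ 55  54  53  91 183 236 217 188 222 227 227 226 226]
mouth edges [[ 0.05376436  0.00046594]
 [-0.04983568  0.00083261]]
4.5 [0.08293737 0.08252255]
5.5 [0.08218505 0.08176966]
6.5 [0.0814316  0.08101563]
```

The two estimates agree: the fence is now at 0.0005 by the stop and about 0.002 by the camera, with the ring's centre up to 1.5 mm behind the recess middle. Handing in.

```bash
python3 -c "
from cell import env
print(env.sign_off())"
```

```text
the job is handed in; nothing more can be done
None
```

The job is handed in after about 32 s of robot time: the ring sits in the recess, the fence face is within about 2 mm of the ring's middle, and the clamp is swung to its hard stop (about 1.35 rad). `sign_off()` returned no verdict. The push block, offcut and jar look unmoved in the last top picture; the arm hid the spanner there, but I went nowhere near it.

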